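Empty the heel pan and hang it up

TASK

Tip the three shoe heels out of the steel pan into the grey bin, without the gripper touching the heels themselves. Then hang the empty pan up on the twin-prong hook stand, its rubber grip lying across both prongs, and leave everything else on the bench where it is.

Things in the scene. Friction and masses are not known exactly. Their poses are not given: they have to be found in the camera images.
- pan: Loose steel pan, 0.15 to 0.3 kg, upright with three heels in it at the start. Origin: centre of its underside; z up. Tray 150 mm long (x), 118 mm wide (y), floor and walls 4 mm thick; walls 35 mm high on both sides and at the +x end; the -x end is open, no lip: parts slide out there when it is tipped down 45 degrees (friction 0.35). At mid-length 18 mm wide straps at y = +-57 mm carry a grip bar.
- pan_grip (a point): Centre of the pan's straight black rubber-sleeved grip bar, 105 mm above the pan's underside; axes as the pan's. The bar spans the pan along y: 122 mm long, 28 mm thick (x), 24 mm high (z), rectangular section with slightly rounded edges. 58 mm of free height between the bar's underside and the top of the walls.
- heel0: One of three loose dark-wood shoe heels, D-shaped block 60 mm long (x, -30 to +30), 48 mm wide, 30 mm high, 30 to 55 g, origin at the centre of its underside. Lies flat in the rear half of the pan at the start.
- heel1: Second such heel, beside heel0 in the rear half of the pan.
- heel2: Third such heel, in the front half of the pan, 10 mm or more behind the open edge.
- bin_in (a point): Centre of the inner floor (5 mm above the table) of the open grey plastic bin, fixed to the table: 200 x 200 mm outside, 90 mm high, walls 5 mm. Axes along its sides.
- hook: Dark steel hook stand, fixed. Origin on the table below the saddle; z up. Two 10 mm round prongs at y = +-36 mm point to -x: from a crossbar (x = 106, 94 mm long, top at z = 246 mm) slightly down to a level saddle at x = 26 to -20 (top z = 225), then up to tips at x = -38 (top z = 248). Post 22 mm thick at x = 108; base plate x = 70 to 190, 150 mm wide, 12 mm thick. Nothing below the prongs.
- hook_saddle (a point): Middle of the saddle, between the two prongs, at the height of their top (225 mm above the table); axes as the stand's. A hung pan's grip bar lies here with its centre about 12 mm higher.
- glue_jar: Bystander: white jar with yellow cap, 72 mm across, 75 mm high, origin under its centre.
- polish_tin: Bystander: low steel tin, 84 mm across, 40 mm high, origin under its centre.
- hammer: Bystander: hammer 260 mm long lying on the bench.
- brush: Bystander: brush 200 mm long lying on the bench.
- shoe_last: Bystander: green plastic shoe last, about 240 mm long, 95 mm high.
There are look-alikes about, which are no part of the job. Leave any orange look-alike of the heel0 alone. What is shaped like the pan but turquoise is not meant.

How it is judged (in metres and radians):
On the way:
1. all three heels lie in the bin (x of heel0 in the frame of bin_in between -0.095 and 0.095 m and y of heel0 in the frame of bin_in between -0.095 and 0.095 m and z of heel0 in the frame of bin_in between -0.01 and 0.08 m and x of heel1 in the frame of bin_in between -0.095 and 0.095 m and y of heel1 in the frame of bin_in between -0.095 and 0.095 m and z of heel1 in the frame of bin_in between -0.01 and 0.08 m and x of heel2 in the frame of bin_in between -0.095 and 0.095 m and y of heel2 in the frame of bin_in between -0.095 and 0.095 m and z of heel2 in the frame of bin_in between -0.01 and 0.08 m), for 0.3 s.
At the end, for the whole second after the job is handed in: Pan at rest on both prongs: bar centre -35 to +60 mm (x) from the saddle middle, within 26 mm sideways, 4 to 26 mm above it; pan upright within 0.25 rad, its length along the prongs within 0.4 rad (either way round). All three heels in the bin (all of step 1 and x of pan_grip in the frame of hook_saddle between -0.035 and 0.06 m and y of pan_grip in the frame of hook_saddle between -0.026 and 0.026 m and z of pan_grip in the frame of hook_saddle between 0.004 and 0.026 m and angle between pan's own z axis and vertical below 0.25 rad and angle between the x axis of pan and the x axis of hook, either way round below 0.4 rad and linear speed of pan below 0.03 m/s and angular speed of pan below 0.3 rad/s and contact force between pan and hook above 0.5 N); the robot touches nothing.
It fails at once if a bystander was shifted more than 30 mm (distance of any of glue_jar, polish_tin, hammer, brush, shoe_last from where it was at the start of the episode above 0.03 m).
It fails at once if the gripper handled a heel (contact force between the fingers and heel0 above 1 N or contact force between the fingers and heel1 above 1 N or contact force between the fingers and heel2 above 1 N).
It also fails if it takes over 59 s, if anything falls off the work surface, if the arm or the gripper's body presses on something with over 40 N, if the wrist force passes 120 N, or if a joint passes its speed limit or range.

ROBOT

A 6-joint arm with a two-finger parallel gripper is mounted at the origin on the work surface. World frame = base frame: x ahead of the robot, y to its left, z up, the work surface at z = 0. Lengths are in m, angles in degrees, forces in N, time in s.
With the tool pointing down it reaches from about 0.35 to 0.95 m from the base axis. Payload 17.4 kg.
Tool frame: the origin (TCP) lies midway between the tips of the shut fingers; the grasp point (between the pads) lies 19 mm behind it; z points along the fingers, y is the line along which they close (so a half turn about z gives the same grasp; the last joint's range is limited). The gripper opens to 93 mm and grips with 3 to 60 N. Pads are 15 mm wide; open, the fingers measure 128 mm over their backs; the gripper's body (75 mm by 188 mm) begins 65 mm behind the grasp point.
Start: joints at [-71.379, 6.646, 82.598, -0, 90.757, -2.166], TCP at [0.24, -0.631, 0.219] pointing down, gripper open.
Joint ranges: [-162.19, 162.19], [-47.58, 125.68], [4.15, 143.07], [-65.23, 245.23], [0.69, 171.88], [-170.13, 170.13]. Speed limits (degrees/s): [108.29, 108.29, 127.2, 180, 180, 180].

INTERFACE

Orientations are given as [roll, pitch, yaw] about the fixed x, y, z axes, in that order (R = Rz(yaw) Ry(pitch) Rx(roll)).
In Python, from plant import manip gives the robot as it stands.
- The arm moves only by the tool jog_arm, never from a script. Its argument "deltas" is text: rows parted by semicolons, each of 7 numbers parted by spaces: the closure, from 0 (fully open) to 1 (shut), then the shift along the world's x, y, z normalised to -1 to 1, where 1 is 1000 mm, then the turn, a rotation vector about the world's x, y, z normalised to -1 to 1, where 1 is 1.5 rad. In form: hand dx dy dz ax ay az; .... A call has 1 to 5 rows; each row is the pose to reach, as a shift and turn from the pose commanded when the call began; what a row does not reach only later rows make up. A row lasts 1/8 s, in which the tool goes at most 62.5 mm and 10.7 degrees, less where a joint would pass 70% of its speed; a pose out of reach is approached as far as the arm can. A call with a number of a shift or a turn outside -1 to 1 is refused whole. A call with a gripper value outside its range is refused whole. The fingers move at their own pace and stop on an object; the grip force is fixed at half the most. Time passes only in rows, so rows that repeat a pose let the fingers close. It gives the time, the measured TCP pose, the force, the opening and the grip force at its end, in the units of the state.
- manip.observe(): the state, without advancing time (a new reading comes with each control period).
- manip.read_camera(name): name is "side" or "top"; returns a dict with "pixels" (420x560x3 uint8, blue, green, red), "mtx" (3x3 intrinsics, pixels), "R" (3x3) and "t" (3): a world point X has camera coordinates R X + t. Camera axes: x right, y down, z forward; pixel columns grow to the right and rows downward; lengths in m; the calibration is good to about 2 mm. A picture is of the moment at which its call begins. There is no depth.
- manip.sign_off(): hands the job in; it is judged then, once.
The state is a dict: "time": time; "joint_pos": joint angles; "qd": joint speeds; "effort": joint torques, N m; "ee_pos": TCP position; "ee_rot": TCP orientation; "contact_force": force on the tool from outside, world axes, zero at the start; "ft_torque": the same for the moment, N m; "gripper_width": opening from 0.0 (shut) to 1.0 (fully open); "finger_force": force on a finger pad.
Only numpy, scipy, OpenCV 4.12 (cv2) and the standard library are available. Lean on these libraries where they do the work, as an engineer would, in place of code of your own. Each camera call takes 0.05 s, during which the arm holds its last target. There are 200 camera calls.

## Working session

There is one attempt and no reset: what is moved stays moved. The work goes in short steps, Python scripts to look and compute and a tool call to move; the robot and the scene stay as the last step left them, time stands still between calls to the robot, and variables do not carry over. Pictures are saved under pics/ and viewed, at most 10 in all, crops included, and the job is handed in when it is done.

Besides the shell and the picture viewer there is one more tool, called after "Call:" by a JSON object that holds its "fn" and its "kwargs". jog_arm: Moves the arm, as the interface text tells. Its arguments: {"type":"object","properties":{"deltas":{"type":"string"}},"required":["deltas"]}

```bash
mkdir -p pics
python3 - <<'E'
from plant import manip
import cv2,json
for n in("side","top"):
    c=manip.read_camera(n); cv2.imwrite(f"pics/{n}0.png",c["pixels"]); print(n,c["mtx"].tolist(),c["R"].tolist(),c["t"].tolist())
print(manip.observe())
E
```

```text
side [[474.0560868999142, 0.0, 283.9450191346525], [0.0, 474.0560868999142, 207.9064885519487], [0.0, 0.0, 1.0]] [[-0.743666751999596, -0.6685484483682453, -0.001653527980671959], [-0.44556939535832196, 0.49747459838548375, -0.744302987956666], [0.49842519588238177, -0.5527766240947721, -0.6678400466908195]] [0.4246178400741774, 0.372461035175518, 1.1692377036314254]
top [[397.1623314826572, 0.0, 284.7701514379592], [0.0, 397.1623314826572, 208.35290201431874], [0.0, 0.0, 1.0]] [[-0.05745576171644417, -0.998335131676105, 0.005079400243851387], [-0.9720766667000156, 0.05478359972906478, -0.2281791209951358], [0.22752096497459387, -0.01804777166244252, -0.9736059205012313]] [0.023136506828359726, 0.6098077769687374, 1.3300014608003268]
{'time': 0.1, 'joint_pos': array([-7.13782180e+01,  6.67131790e+00,  8.26325131e+01, -1.66114194e-03,
        9.07569959e+01, -2.16653510e+00]), 'qd': array([ 0.00342092, -0.09154213, -0.09239795,  0.03023155,  0.02258786,
       -0.02557951]), 'effort': array([ 3.92631526e-03, -7.22892523e+01, -6.23864007e+01,  7.82425865e-02,
        2.27694993e-02, -1.09845366e-04]), 'ee_pos': array([ 0.23948259, -0.63088437,  0.21797325]), 'ee_rot': array([-1.79939154e+02, -6.39677493e-04,  2.07882957e+01]), 'contact_force': array([-0.26558075,  0.08714673, -0.32590015]), 'ft_torque': array([ 0.01300131, -0.00053055, -0.01186699]), 'finger_force': 0.0, 'gripper_width': 0.998907378007581}
```

View pics/side0.png

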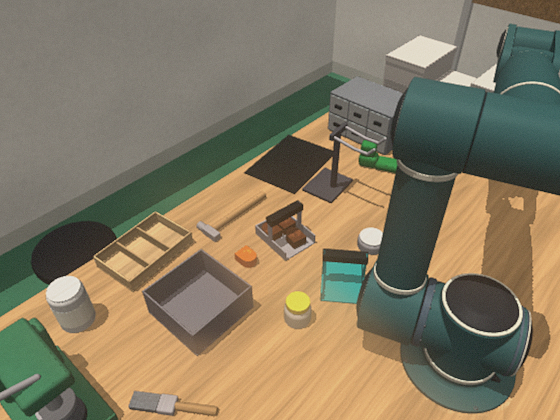

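View pics/top0.png

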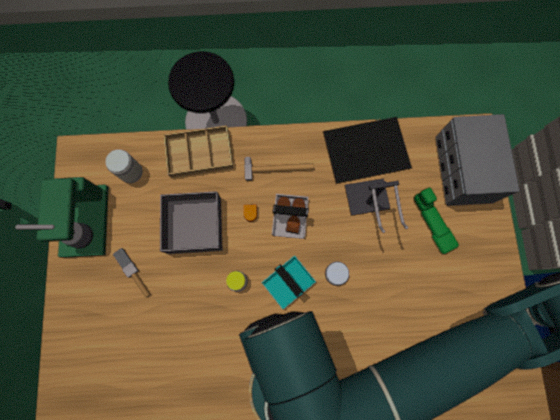

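The top view shows the steel pan with brown heels at (291,216), the turquoise pan look-alike at (289,283), an orange heel at (250,212), the grey bin at (191,223) and the hook at (385,205). Both the pan and the heels could be mistaken for their look-alikes: the turquoise pan (side 345,275) and the orange heel (side 246,257). By colour I choose the steel pan, at top (291,216) and side (286,230).

Run:
```python
import cv2,numpy as np
t=cv2.imread("pics/top0.png");s=cv2.imread("pics/side0.png")
f=lambda i,x,y,w,h:cv2.resize(i[y:y+h,x:x+w],(400,300),interpolation=cv2.INTER_CUBIC)
# 5x crops 80x60
a=f(t,250,186,80,60);b=f(s,246,196,80,60);c=f(t,340,170,80,60*1);d=f(s,300,115,100,75)
c=f(t,335,175,100,75)
cv2.imwrite("pics/crop.png",np.vstack([np.hstack([a,b]),np.hstack([c,d])]))
```

```text
(no output)
```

View pics/crop.png

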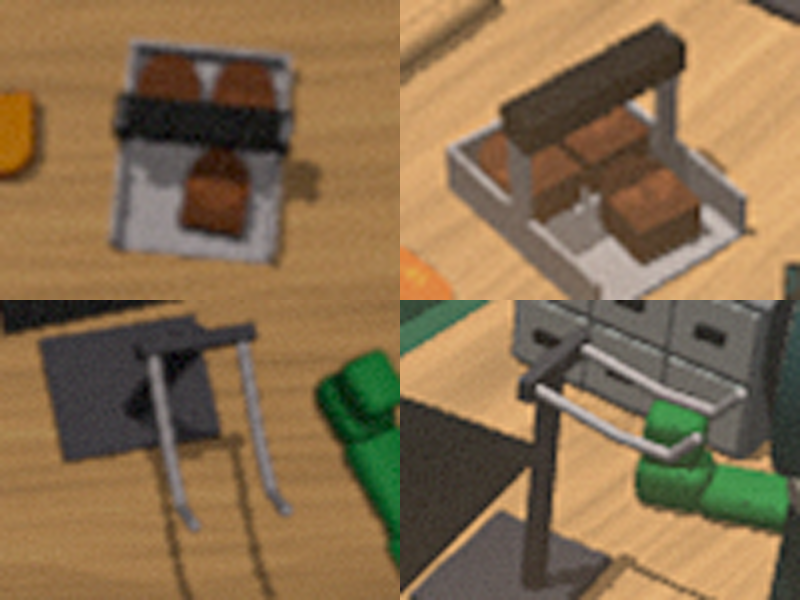

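The close crop confirms it: a steel pan with brown heels, its open end toward the robot (top view, image down = −x), and the hook prongs also pointing toward −x. Next I fit the poses.

```bash
cat > h.py <<'E'
import numpy as np
from scipy.optimize import least_squares
from scipy.spatial.transform import Rotation as Rt
CAM={"side":([[474.056,0,283.945],[0,474.056,207.906],[0,0,1]],[[-0.743666751999596,-0.6685484483682453,-0.001653527980671959],[-0.44556939535832196,0.49747459838548375,-0.744302987956666],[0.49842519588238177,-0.5527766240947721,-0.6678400466908195]],[0.4246178400741774,0.372461035175518,1.1692377036314254]),
"top":([[397.162,0,284.770],[0,397.162,208.353],[0,0,1]],[[-0.05745576171644417,-0.998335131676105,0.005079400243851387],[-0.9720766667000156,0.05478359972906478,-0.2281791209951358],[0.22752096497459387,-0.01804777166244252,-0.9736059205012313]],[0.023136506828359726,0.6098077769687374,1.3300014608003268])}
def proj(n,X):
    K,R,t=map(np.array,CAM[n]); u=K@(R@X+t); return u[:2]/u[2]
def fit(obs,x0):
    # obs: (cam, modelpoint mm, pixel); pose x,y,yaw
    def r(p):
        R=Rt.from_euler('z',p[2]).as_matrix()
        return np.concatenate([proj(c,R@(np.array(m)/1000)+[p[0],p[1],0])-u for c,m,u in obs])
    s=least_squares(r,x0,loss='soft_l1'); return s.x[:2].round(4),np.degrees(s.x[2]).round(2),r(s.x).reshape(-1,2).round(1).tolist()
E
python3 - <<'E'
from h import *
A=lambda x,y:np.array([250+x/5,186+y/5]); B=lambda x,y:np.array([246+(x-400)/5,196+y/5])
C=lambda x,y:np.array([335+x/4,175+(y-300)/4]); D=lambda x,y:np.array([300+(x-400)/4,115+(y-300)/4])
print("pan",*fit([("top",(75,59,35),A(132,42)),("top",(75,-59,35),A(295,58)),("top",(-75,59,0),A(110,250)),("top",(-75,-59,0),A(272,264)),
("top",(0,0,105),A(203.5,121)),("side",(0,0,105),B(593.5,87)),("side",(75,59,35),B(448,150)),("side",(-75,-59,35),B(745,197)),("side",(-75,-59,0),B(745,232))],[.6,0,0]))
print("hook",*fit([("top",(-38,36,243),C(195,527)),("top",(-38,-36,243),C(288,512)),("top",(-20,36,220),C(181,503)),("top",(-20,-36,220),C(272,490)),
("side",(-38,36,243),D(697,437)),("side",(-38,-36,243),D(740,392)),("side",(-20,36,220),D(669,455)),("side",(-20,-36,220),D(712,412)),("side",(106,36,241),D(540,387)),("side",(106,-36,241),D(583,347)),("top",(106,36,241),C(153,355)),("top",(106,-36,241),C(243,343))],[.6,-.2,0]))
print("bin",*fit([("top",(100,100,90),(161,195)),("top",(100,-100,90),(219,193)),("top",(-100,-100,90),(221,250)),("top",(-100,100,90),(163,253)),
("side",(100,100,90),(146,294)),("side",(100,-100,90),(202,253)),("side",(-100,-100,90),(251,292)),("side",(-100,100,90),(199,336))],[.6,.25,0]))
for n,c,s,z in[("jar",(236,281),(297,300),.075),("tin",(337,273),(371,239),.04)]:
    q=least_squares(lambda p:np.r_[proj("top",np.r_[p,z])-c,proj("side",np.r_[p,z])-s],[.5,0]);print(n,q.x,q.fun)
E
```

```text
pan [ 0.5919 -0.0299] -9.09 [[-0.4, -0.8], [-0.8, -0.8], [-0.2, -0.4], [-0.4, 0.1], [-0.2, 0.7], [0.7, -0.2], [-0.2, -0.8], [1.0, -0.6], [0.5, 0.4]]
hook [ 0.5219 -0.3359] 6.38 [[-0.2, -0.1], [-0.4, -0.2], [0.2, 1.5], [-0.0, 1.0], [0.4, 0.4], [0.5, 0.7], [1.1, 0.2], [1.3, 0.0], [-1.8, -2.0], [-1.0, -2.1], [-0.1, -1.8], [-0.2, -2.4]]
bin [0.5723 0.3167] 1.65 [[-0.4, 2.3], [-1.1, -0.3], [-0.3, -0.6], [-1.5, 1.4], [-0.6, -1.6], [1.6, -4.3], [5.2, -6.8], [-0.7, 0.4]]
jar [0.37082422 0.16917765] [-0.69637745 -0.97999036  0.89524722  0.16371267]
tin [ 0.37475005 -0.1754473 ] [-1.28127506  0.64514083  0.41054796 -1.70216981]
```

Call:
{"fn": "jog_arm", "kwargs": {"deltas": "0 0 0 0.06 0 0 0.11; 0 0.02 0.03 0.12 0 0 0.22; 0 0.05 0.08 0.14 0 0 0.33; 0 0.08 0.13 0.14 0 0 0.44; 0 0.11 0.18 0.14 0 0 0.55"}}

```text
time: 0.72
ee_pos: [0.3502, -0.4494, 0.3588]
ee_rot: [180.0, 0.0, 68.4]
contact_force: [1.4, -0.2, 0.8]
gripper_width: 1.001
finger_force: 0.0
```

Call:
{"fn": "jog_arm", "kwargs": {"deltas": "0 0.03 0.05 0 0 0 0.1; 0 0.06 0.10 0 0 0 0.15; 0 0.09 0.15 0 0 0 0.15; 0 0.12 0.20 0 0 0 0.15; 0 0.15 0.25 0 0 0 0.15"}}

```text
time: 1.35
ee_pos: [0.5001, -0.1992, 0.3585]
ee_rot: [-180.0, -0.0, 80.9]
contact_force: [1.1, -0.3, 0.0]
gripper_width: 1.002
finger_force: 0.0
```

Call:
{"fn": "jog_arm", "kwargs": {"deltas": "0 0.03 0.05 -0.02 0 0 0; 0 0.06 0.10 -0.06 0 0 0; 0 0.08 0.14 -0.11 0 0 0; 0 0.092 0.171 -0.16 0 0 0; 0 0.092 0.171 -0.16 0 0 0"}}

```text
time: 1.98
ee_pos: [0.5906, -0.0282, 0.1945]
ee_rot: [-179.7, 0.0, 81.1]
contact_force: [-0.2, 0.2, -0.3]
gripper_width: 0.996
finger_force: 0.0
```

Call:
{"fn": "jog_arm", "kwargs": {"deltas": "0 0 0 -0.05 0 0 0; 0 0 0 -0.09 0 0 0; 0 0 0 -0.112 0 0 0; 0 0 0 -0.112 0 0 0; 0 0 0 -0.112 0 0 0"}}

```text
time: 2.6
ee_pos: [0.5924, -0.0304, 0.0888]
ee_rot: [179.9, -0.0, 80.9]
contact_force: [-0.4, -0.3, 0.3]
gripper_width: 0.999
finger_force: 0.0
```

Run:
```python
from plant import manip
import cv2,numpy as np
s=manip.read_camera("side")["pixels"];t=manip.read_camera("top")["pixels"]
f=lambda i,x,y:cv2.resize(i[y:y+75,x:x+100],(400,300),interpolation=cv2.INTER_CUBIC)
cv2.imwrite("pics/grasp.png",np.hstack([f(s,236,180),f(t,240,175)])); print(manip.observe()["ee_pos"])
```

```text
[ 0.5923741  -0.03025644  0.08855808]
```

View pics/grasp.png

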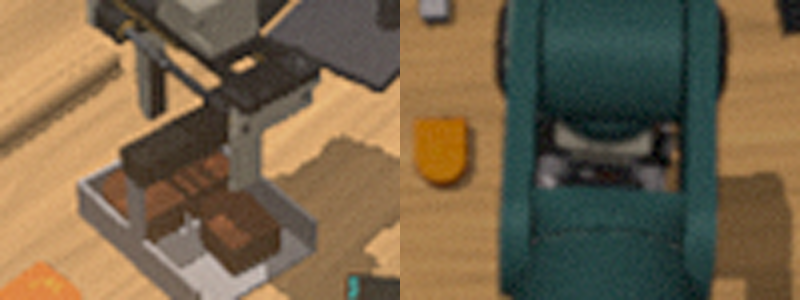

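The side crop shows the bar between the fingers: front finger at crop (243,150), rear finger hidden behind the bar. Closing now.

Call:
{"fn": "jog_arm", "kwargs": {"deltas": "1 0 0 -0.002 0 0 0; 1 0 0 -0.002 0 0 0; 1 0 0 -0.002 0 0 0; 1 0 0 -0.002 0 0 0; 1 0 0 -0.002 0 0 0"}}

```text
time: 3.32
ee_pos: [0.5915, -0.0301, 0.0846]
ee_rot: [-180.0, -0.0, 80.9]
contact_force: [0.3, 0.7, -0.7]
gripper_width: 0.513
finger_force: 0.0
```

Call:
{"fn": "jog_arm", "kwargs": {"deltas": "1 0 0 0 0 0 0; 1 0 0 0 0 0 0; 1 0 0 0 0 0 0; 1 0 0 0.005 0 0 0; 1 0 0 0.01 0 0 0"}}

```text
time: 3.95
ee_pos: [0.5914, -0.0301, 0.0948]
ee_rot: [-180.0, -0.0, 80.9]
contact_force: [-0.3, -0.5, -2.7]
gripper_width: 0.301
finger_force: 30.0
```

Call:
{"fn": "jog_arm", "kwargs": {"deltas": "1 0 0 0.015 0 0 0; 1 0 0 0.04 0 0 0; 1 0 0 0.07 0 0 0; 1 0 0 0.1 0 0 0; 1 0 0 0.12 0 0 0"}}

```text
time: 4.58
ee_pos: [0.5918, -0.0301, 0.2171]
ee_rot: [179.9, -0.0, 80.9]
contact_force: [0.7, -0.1, -3.0]
gripper_width: 0.296
finger_force: 30.0
```

Call:
{"fn": "jog_arm", "kwargs": {"deltas": "1 0 0.01 0.005 0 0 0.02; 1 0 0.03 0.01 0 0 0.04; 1 0 0.06 0.01 0 0 0.06; 1 0 0.1 0.01 0 0 0.08; 1 0 0.14 0.01 0 0 0.1"}}

```text
time: 5.2
ee_pos: [0.5909, 0.1124, 0.2236]
ee_rot: [-179.9, -0.0, 89.7]
contact_force: [0.5, 0.5, -2.7]
gripper_width: 0.301
finger_force: 30.0
```

Run:
```python
from plant import manip
import cv2,numpy as np
s=manip.read_camera("side")["pixels"]
cv2.imwrite("pics/lift.png",s[130:370,100:420]); o=manip.observe();print(o["ee_pos"],o["contact_force"],o["joint_pos"])
```

```text
[0.59061429 0.1162301  0.22344792] [-1.81117875  4.81336198 -3.84558342] [ 8.64444571 -2.45832898 91.50544764  0.1211175  91.04298325  8.7455683 ]
```

View pics/lift.png

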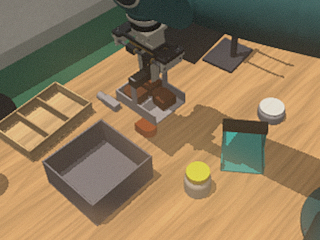

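Call:
{"fn": "jog_arm", "kwargs": {"deltas": "1 0 0.01 0 0 0 0; 1 0 0.03 0 0 0 0; 1 0 0.06 0 0 0 0; 1 -0.002 0.095 0 0 0 0; 1 -0.004 0.13 0 0 0 0"}}

```text
time: 5.88
ee_pos: [0.5873, 0.2415, 0.2244]
ee_rot: [-180.0, -0.0, 89.5]
contact_force: [0.0, 0.1, -2.9]
gripper_width: 0.3
finger_force: 30.0
```

Call:
{"fn": "jog_arm", "kwargs": {"deltas": "1 0 0.03 0 0 0 0; 1 -0.002 0.053 0 0 0 0; 1 -0.002 0.068 -0.004 0 0 0; 1 -0.002 0.075 -0.01 0 0 0; 1 -0.002 0.075 -0.012 0 0 0"}}

```text
time: 6.5
ee_pos: [0.5854, 0.3147, 0.2118]
ee_rot: [-180.0, 0.0, 89.5]
contact_force: [0.1, 0.5, -4.1]
gripper_width: 0.299
finger_force: 30.0
```

Run:
```python
from plant import manip
import cv2,numpy as np
s=manip.read_camera("side")["pixels"];t=manip.read_camera("top")["pixels"]
f=lambda i,x,y:cv2.resize(i[y:y+150,x:x+160],(400,375),interpolation=cv2.INTER_CUBIC)
cv2.imwrite("pics/bin.png",np.hstack([f(s,110,200),f(t,120,140)])); o=manip.observe();print(o["ee_pos"],o["ee_rot"],o["contact_force"],o["joint_pos"])
```

```text
[0.58558829 0.31425409 0.21221366] [-1.79971152e+02  2.56591413e-02  8.95103969e+01] [-0.81821944  0.21460456 -4.03793209] [ 2.60257017e+01  5.47876581e+00  8.44500559e+01 -1.00814562e-02
  9.01084470e+01  2.65152955e+01]
```

View pics/bin.png

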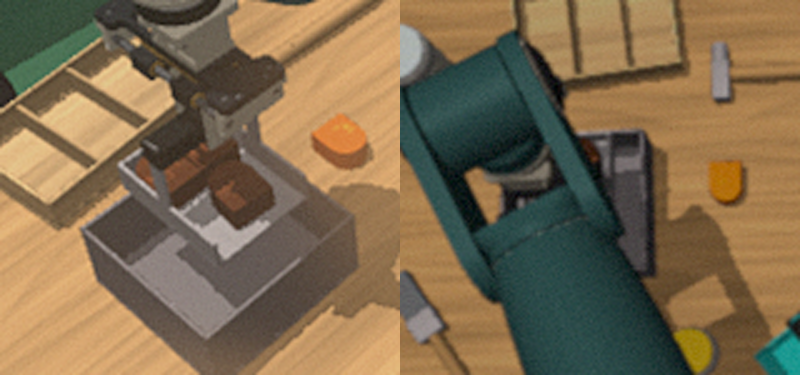

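Call:
{"fn": "jog_arm", "kwargs": {"deltas": "1 0.008 0 0 0 -0.1 0; 1 0.015 0 0.001 0 -0.2 0; 1 0.018 0 0.002 0 -0.3 0; 1 0.021 0 0.003 0 -0.4 0; 1 0.023 0 0.005 0 -0.5 0"}}

```text
time: 7.22
ee_pos: [0.6086, 0.3143, 0.2187]
ee_rot: [136.7, -0.4, 89.7]
contact_force: [1.1, -0.5, -2.6]
gripper_width: 0.298
finger_force: 30.0
```

Call:
{"fn": "jog_arm", "kwargs": {"deltas": "1 0.001 0 0.001 0 -0.06 0; 1 0.002 0 0.002 0 -0.12 0; 1 0.002 0 0.002 0 -0.12 0; 1 0.002 0 0.002 0 -0.12 0; 1 0.002 0 0.002 0 -0.12 0"}}

```text
time: 7.85
ee_pos: [0.611, 0.3147, 0.2204]
ee_rot: [126.7, -0.4, 89.7]
contact_force: [-0.4, -0.7, -2.0]
gripper_width: 0.302
finger_force: 30.0
```

Run:
```python
from plant import manip
import cv2,numpy as np
s=manip.read_camera("side")["pixels"];t=manip.read_camera("top")["pixels"]
f=lambda i,x,y:cv2.resize(i[y:y+150,x:x+160],(400,375),interpolation=cv2.INTER_CUBIC)
cv2.imwrite("pics/tip.png",np.hstack([f(s,110,200),f(t,120,140)])); o=manip.observe();print(o["ee_pos"],o["ee_rot"],o["contact_force"],o["joint_pos"])
```

```text
[0.61089925 0.31480693 0.22007073] [126.73370008  -0.38728364  89.69463334] [-0.43979618 -0.94027304 -1.88869574] [ 37.49179382 -14.42188407 113.8496992  -45.12397524  43.52009894
  61.20622838]
```

View pics/tip.png

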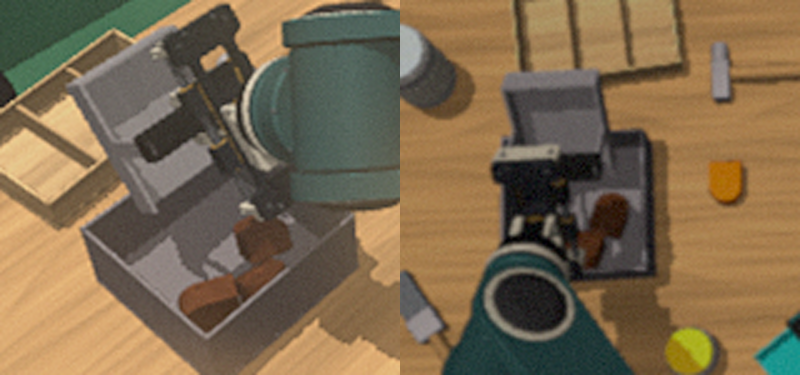

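All three brown heels lie in the bin (side crop ≈(265,240), (262,280), (210,300)) and the pan is empty. I lift first, then bring the pan level.

Call:
{"fn": "jog_arm", "kwargs": {"deltas": "1 0 0 0.03 0 0 0; 1 0 0 0.06 0 0.1 0; 1 0 0 0.07 0 0.22 0; 1 0 0 0.07 0 0.34 0; 1 0 0 0.07 0 0.46 0"}}

```text
time: 8.57
ee_pos: [0.6106, 0.3152, 0.2913]
ee_rot: [166.5, -0.2, 89.6]
contact_force: [-1.1, -0.4, -2.9]
gripper_width: 0.295
finger_force: 30.0
```

Call:
{"fn": "jog_arm", "kwargs": {"deltas": "1 0 -0.01 0 0 0.1 0; 1 -0.01 -0.04 0 0 0.16 0; 1 -0.02 -0.09 0 0 0.16 0; 1 -0.04 -0.14 0 0 0.16 0; 1 -0.06 -0.19 0 0 0.16 0"}}

```text
time: 9.2
ee_pos: [0.5501, 0.1235, 0.2897]
ee_rot: [180.0, -0.0, 89.6]
contact_force: [0.6, -0.9, -1.5]
gripper_width: 0.299
finger_force: 30.0
```

Run:
```python
from plant import manip
import cv2,numpy as np
s=manip.read_camera("side")["pixels"];t=manip.read_camera("top")["pixels"]
f=lambda i,x,y:cv2.resize(i[y:y+210,x:x+280],(400,300),interpolation=cv2.INTER_CUBIC)
cv2.imwrite("pics/after.png",np.hstack([f(s,120,150),f(t,140,130)])); o=manip.observe();print(o["ee_pos"],o["ee_rot"],o["contact_force"],o["joint_pos"])
```

```text
[0.54963931 0.12156854 0.29077029] [1.79913070e+02 1.04680776e-02 8.93989629e+01] [-0.32866634  0.69849282 -2.69683569] [ 9.88952143e+00 -7.96600208e+00  9.04659072e+01 -2.63410629e-02
  9.74165233e+01  1.04871314e+01]
```

View pics/after.png

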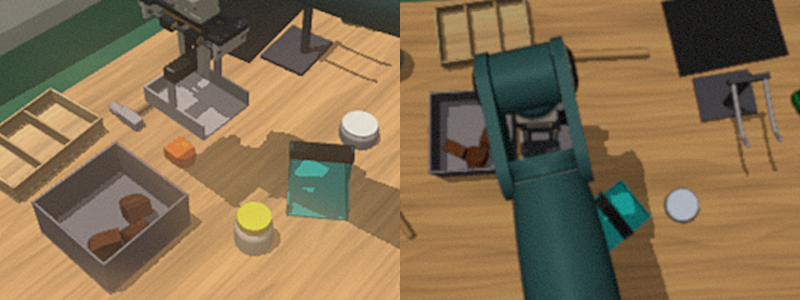

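Call:
{"fn": "jog_arm", "kwargs": {"deltas": "1 -0.015 -0.02 0 0 0 0.01; 1 -0.045 -0.055 0 0 0 0.03; 1 -0.08 -0.095 0 0 0 0.05; 1 -0.115 -0.135 0 0 0 0.07; 1 -0.15 -0.175 0 0 0 0.08"}}

```text
time: 9.93
ee_pos: [0.3997, -0.0507, 0.29]
ee_rot: [180.0, -0.0, 96.5]
contact_force: [-0.9, -1.0, -1.1]
gripper_width: 0.301
finger_force: 30.0
```

Call:
{"fn": "jog_arm", "kwargs": {"deltas": "1 -0.02 -0.05 0 0 0 0; 1 -0.025 -0.1 0 0 0 0; 1 -0.025 -0.15 0 0 0 0; 1 -0.025 -0.2 0 0 0 0; 1 -0.025 -0.24 0 0 0 0"}}

```text
time: 10.55
ee_pos: [0.3757, -0.292, 0.2899]
ee_rot: [180.0, -0.0, 96.4]
contact_force: [-0.3, 0.2, -1.3]
gripper_width: 0.295
finger_force: 30.0
```

Call:
{"fn": "jog_arm", "kwargs": {"deltas": "1 0.003 -0.04 -0.01 0 0 0; 1 0.006 -0.06 -0.03 0 0 0; 1 0.008 -0.061 -0.038 0 0 0; 1 0.008 -0.061 -0.038 0 0 0; 1 0.008 -0.061 -0.038 0 0 0"}}

```text
time: 11.18
ee_pos: [0.3839, -0.3505, 0.2527]
ee_rot: [179.9, 0.1, 96.5]
contact_force: [0.7, -0.3, -1.2]
gripper_width: 0.297
finger_force: 30.0
```

Run:
```python
from plant import manip
import cv2,numpy as np
s=manip.read_camera("side")["pixels"];t=manip.read_camera("top")["pixels"]
f=lambda i,x,y:cv2.resize(i[y:y+120,x:x+160],(400,300),interpolation=cv2.INTER_CUBIC)
cv2.imwrite("pics/appr.png",np.hstack([f(s,300,100),f(t,320,150)])); o=manip.observe();print(o["ee_pos"],o["ee_rot"],o["contact_force"],o["joint_pos"])
```

```text
[ 0.38381901 -0.35065428  0.25269307] [1.79942458e+02 6.66049588e-02 9.64606305e+01] [-0.12821961 -0.12246439 -2.2327137 ] [-4.52283177e+01 -1.33465013e+01  9.86038487e+01  3.87337723e-03
  9.46547184e+01 -5.16886643e+01]
```

View pics/appr.png

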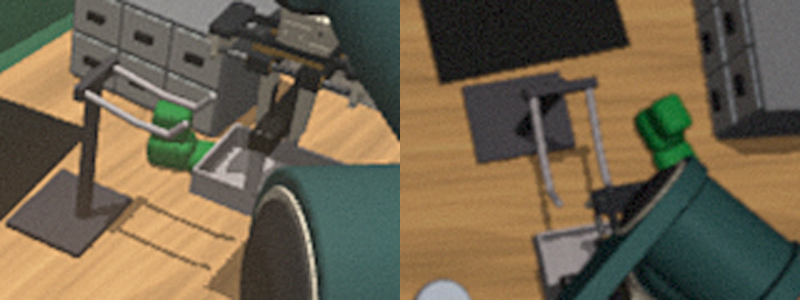

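Run:
```python
from h import *
R=Rt.from_euler('z',6.46,degrees=True).as_matrix(); b=np.array([.3838,-.3507,.2727])
P=lambda m:R@((np.array(m)-[0,0,105])/1000)+b
print("top L", proj("top",P((75,59,35))), "obs 374.8 244")
print("side L",proj("side",P((75,59,35))),"obs 377 167;  R",proj("side",P((75,-59,35))),"obs 391 148")
H=np.array([.5219,-.3359,0])
print("tips",[ (proj("top",R@np.array([-.038,y,.243])+H),proj("side",R@np.array([-.038,y,.243])+H)) for y in(.036,-.036)])
print("bar in hook frame",R.T@(b-H))
```

```text
top L [374.85408802 243.23176348] obs 374.8 244
side L [377.03063926 167.46838462] obs 377 167;  R [394.39912172 148.93233888] obs 391 148
tips [(array([383.61637799, 231.69300717]), array([374.6659318 , 149.67520185])), (array([406.62696908, 227.76554898]), array([385.5460002 , 138.67104517]))]
bar in hook frame [-0.1388883   0.00083154  0.2727    ]
```

Call:
{"fn": "jog_arm", "kwargs": {"deltas": "1 0.02 0.002 0 0 0 0; 1 0.045 0.005 0 0 0 0; 1 0.07 0.007 0 0 0 0; 1 0.085 0.009 0 0 0 0; 1 0.1 0.01 0 0 0 0"}}

```text
time: 11.9
ee_pos: [0.4846, -0.3407, 0.2517]
ee_rot: [-180.0, -0.0, 96.4]
contact_force: [0.1, -0.5, -1.4]
gripper_width: 0.295
finger_force: 30.0
```

Call:
{"fn": "jog_arm", "kwargs": {"deltas": "1 0.015 0.002 0 0 0 0; 1 0.03 0.003 0 0 0 0; 1 0.043 0.005 0 0 0 0; 1 0.043 0.005 -0.008 0 0 0; 1 0.043 0.005 -0.016 0 0 0"}}

```text
time: 12.52
ee_pos: [0.5263, -0.3361, 0.2348]
ee_rot: [-180.0, -0.0, 96.4]
contact_force: [0.0, -0.0, -2.1]
gripper_width: 0.3
finger_force: 30.0
```

Call:
{"fn": "jog_arm", "kwargs": {"deltas": "1 0 0 -0.006 0 0 0; 1 0 0 -0.01 0 0 0; 1 0 0 -0.014 0 0 0; 1 0 0 -0.018 0 0 0; 1 0 0 -0.018 0 0 0"}}

```text
time: 13.15
ee_pos: [0.5265, -0.336, 0.2174]
ee_rot: [-180.0, -0.0, 96.4]
contact_force: [0.0, 1.0, -1.5]
gripper_width: 0.299
finger_force: 30.0
```

Call:
{"fn": "jog_arm", "kwargs": {"deltas": "1 0 0 -0.001 0 0 0; 1 0 0 -0.002 0 0 0; 1 0 0 -0.002 0 0 0"}}

```text
time: 13.52
ee_pos: [0.5266, -0.3362, 0.2166]
ee_rot: [180.0, 0.0, 96.4]
contact_force: [-2.7, -0.1, 6.3]
gripper_width: 0.3
finger_force: 30.0
```

Call:
{"fn": "jog_arm", "kwargs": {"deltas": "0.3 0 0 0 0 0 0; 0.3 0 0 0 0 0 0; 0.3 0 0 0 0 0 0; 0.3 0 0 0 0 0 0; 0.3 0 0 0 0 0 0"}}

```text
time: 14.15
ee_pos: [0.5265, -0.3361, 0.2156]
ee_rot: [-180.0, -0.0, 96.4]
contact_force: [-0.4, -0.4, 0.1]
gripper_width: 0.693
finger_force: 0.0
```

Call:
{"fn": "jog_arm", "kwargs": {"deltas": "0.3 0 0 0.01 0 0 0; 0.3 0 0 0.03 0 0 0; 0.3 0 0 0.06 0 0 0; 0.3 0 0 0.11 0 0 0; 0.3 0 0 0.15 0 0 0"}}

```text
time: 14.78
ee_pos: [0.5264, -0.336, 0.3695]
ee_rot: [179.9, 0.1, 96.4]
contact_force: [-0.5, -0.6, -0.1]
gripper_width: 0.698
finger_force: 0.0
```

Call:
{"fn": "jog_arm", "kwargs": {"deltas": "0.3 -0.05 0 0.03 0 0 0; 0.3 -0.1 0.02 0.03 0 0 0; 0.3 -0.1 0.08 0.03 0 0 0; 0.3 -0.1 0.14 0.03 0 0 0; 0.3 -0.1 0.2 0.03 0 0 0"}}

```text
time: 15.4
ee_pos: [0.4257, -0.1344, 0.3975]
ee_rot: [179.9, 0.1, 96.4]
contact_force: [0.8, -0.4, -0.2]
gripper_width: 0.703
finger_force: 0.0
```

Run:
```python
from plant import manip
import cv2,numpy as np
s=manip.read_camera("side")["pixels"];t=manip.read_camera("top")["pixels"]
f=lambda i,x,y,w=160:cv2.resize(i[y:y+w*3//4,x:x+w],(400,300),interpolation=cv2.INTER_CUBIC)
cv2.imwrite("pics/end.png",np.vstack([np.hstack([f(s,300,100,100),f(t,335,165,100)]),np.hstack([f(s,100,150,280),f(t,140,130,280)])])); o=manip.observe();print(o["ee_pos"],o["contact_force"],o["gripper_width"])
```

```text
[ 0.42600726 -0.13191682  0.39832626] [-0.82289877 -0.24828323 -0.07940566] 0.6992101153220314
```

View pics/end.png

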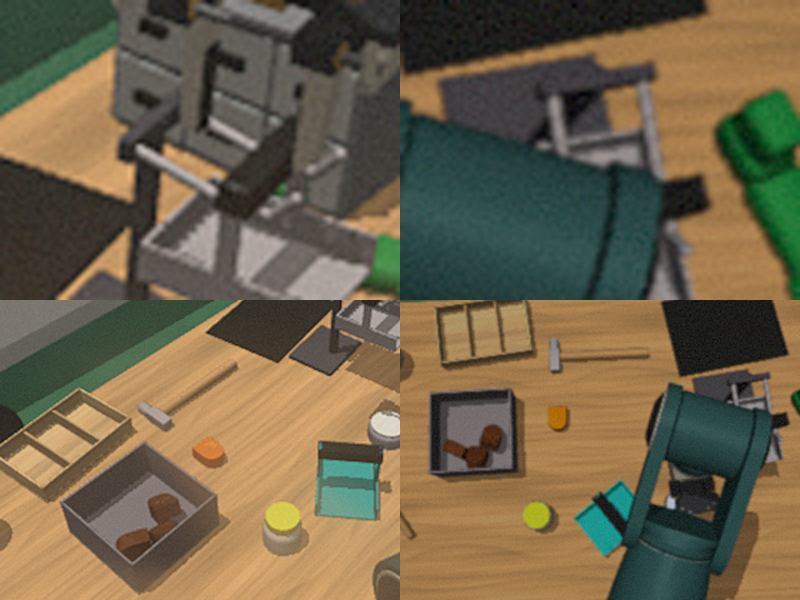

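The pan hangs level with its bar across both prongs (side crop (260,170)), the gripper is clear and off to one side, and all three heels are in the bin. The bystanders have not moved. Handing in.

```bash
python3 -c "
from plant import manip
print(manip.sign_off())"
```

```text
the job is handed in; nothing more can be done
None
```

I tipped all three heels into the grey bin and hung the empty pan on the twin-prong hook. I handed the job in at about 15.5 s; the sign-off gave no verdict, but the last pictures show the heels in the bin, the pan level on both prongs and the bystanders in view where they were.

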